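# Set a blank to overhang the milling fixture

## Robot

A 6-joint arm with a two-finger parallel gripper is mounted at the origin on the work surface. World frame = base frame: x ahead of the robot, y to its left, z up, the work surface at z = 0. Lengths are in m, angles in degrees, forces in N, time in s.
With the tool pointing down it reaches from about 0.325 to 0.85 m from the base axis. Payload 4.4 kg.
Tool frame: the origin (TCP) lies at the very end of the fingers, on their centre line; the grasp point (between the pads) lies 19 mm behind it; x points along the fingers, z is the direction in which the jaws open and shut, and the axes are right-handed (so a half turn about x gives the same grasp; the last joint's range is limited). The gripper opens to 94 mm and grips with 3 to 60 N. Pads are 16 mm wide; open, the fingers measure 119 mm over their backs; the gripper's body (75 mm by 177 mm) begins 78 mm behind the grasp point.
Start: joints at [-79.441, 11.837, 88.321, -0, 79.842, -8.623], TCP at [0.189, -0.543, 0.175] pointing down, gripper open.
Joint ranges: [-156.59, 156.59], [-49.26, 127.26], [12.9, 141.05], [-63.56, 243.56], [4.71, 150.69], [-161.64, 161.64]. Speed limits (degrees/s): [159.86, 159.86, 180, 180, 180, 180].

## Interface

Orientations are given as [roll, pitch, yaw] about the fixed x, y, z axes, in that order (R = Rz(yaw) Ry(pitch) Rx(roll)).
In Python, from cell import state, snapshot, camera_model, close_job gives the robot as it stands.
- The arm moves only by the tool apply_moves, never from a script. Its argument "steps" is a list of rows, each a list of 4 numbers: the shift along the tool's x, y, z in m, then the turn about the tool's x in degrees. In form: [[tx, ty, tz, turn], ...]. A call has 1 to 8 rows; each row shifts and turns the commanded pose from where the row before left it, along the tool's axes as they then stand; what a row does not reach is not made up. A row lasts 1/10 s, in which the tool goes at most 50 mm and 8.59 degrees, less where a joint would pass 70% of its speed; a pose out of reach is approached as far as the arm can. A call is refused whole if a number of a shift passes 0.05 or a number of a turn 8.59, either way. A call with a gripper value outside its range is refused whole. "fingers" is the finger opening in m, from 0 to 0.094, set as the call begins (left out, the last holds). The fingers move at their own pace and stop on an object; "force" is the grip in N (left out, the last holds). Time passes only in rows, so rows that do not move let the fingers close. It gives the time, the measured TCP pose, the force and the opening at its end, in the units of the state.
- state(): the state, without advancing time (a new reading comes with each control period).
- snapshot(name): name is "scene" or "top" or "wrist"; returns the picture (420x560x3 uint8, blue, green, red); there is no depth.
- camera_model(name): a dict with "fx", "fy", "cx", "cy" (pixels), "R" (3x3) and "t" (3): a world point X has camera coordinates R X + t; the wrist camera has in their place "mount" (4x4, takes a point from camera to tool coordinates, whose origin is the TCP and whose axes are the tool frame's). Camera axes: x right, y down, z forward; pixel columns grow to the right and rows downward; lengths in m; the calibration is good to about 2 mm. A picture is of the moment at which its call begins: read the wrist's pose just before it. camera_model takes no time and is no camera call.
- close_job(): hands the job in, once; it reports no verdict.
The state is a dict: "t": time; "joint_positions": joint angles; "dq": joint speeds; "joint_efforts": joint torques, N m; "ee_pos": TCP position; "eef_rot": TCP orientation; "force": force on the tool from outside, world axes, zero at the start; "moment": the same for the moment, N m; "width": finger opening in m.
Only numpy, scipy, OpenCV 4.12 (cv2) and the standard library are available. Lean on these libraries where they do the work, as an engineer would, in place of code of your own. Each camera call takes 0.05 s, during which the arm holds its last target.

## Task

Get the flat aluminium blank ready for having its end milled: push it over the bed of the steel fixture with the fingers until its long side lies flat against the raised fence and its front end overhangs the bed's front edge (the one away from the robot) by 30 mm, give or take 5 mm. Only push or slide the blank, never pick it up, lift or tip it, and leave the cutter, the wrench and the strainer where they are.

Things in the scene. Friction and masses are not known exactly. Their poses are not given: they have to be found in the camera images.
- fixture: Dark steel fixture, bolted down, placed and turned differently each time. Flat bed 50 mm above the table. Origin on the table; x to the front edge, away from the robot; y left, to the fence; z up. Bed from x = -150 (rear) to +110 mm (front edge), y = -120 (open right side) to +60 mm (fence face). Fence: straight bar along the whole bed, 20 mm thick, top 14 mm above the bed.
- edge (a point): Point on the fixture's front edge, at bed height, at fixture x = 110, y = 10, z = 50 mm (y = 10 is where the blank's middle lies when it is against the fence). Axes as the fixture's.
- fence (a point): Point at the foot of the fence's inner face, halfway along it, at fixture x = -20, y = 60, z = 50 mm. Axes as the fixture's; the face looks to -y.
- blank: Loose flat aluminium plate, 130 mm long (x), 100 mm wide (y), 8 mm thick, 0.2 to 0.4 kg, lying on the bed. Origin at the centre of its underside, x to its front end, y to its fence side, z up. Starts short of the front edge, clear of the fence, somewhat turned; slides with ordinary metal friction, a few newtons.
- lead (a point): Middle of the blank's front end, at the underside: blank x = 65, y = 0. Axes as the blank's.
- front_corner (a point): Front corner of the blank on its fence side, at the underside: blank x = 65, y = 50 mm.
- rear_corner (a point): Rear corner of the blank on its fence side, at the underside: blank x = -65, y = 50 mm.
- cutter: Bystander: cutter in a round steel holder with a copper collet, 32 mm in diameter, 64 mm tall, standing loose on the bed near its rear right corner. Origin at the centre of its foot.
- wrench: Bystander: steel wrench, 190 mm long, lying on the table to the right of the fixture, roughly along its x.
- strainer: Bystander: small round steel strainer bowl, 84 mm across, 26 mm high, standing on the table to the left of the fixture, behind the fence. Origin at the centre of its foot.
Not all that is in view belongs to the job. What is meant by the blank is not green, and is the smaller of those in its own colour.

How it is judged:
By the outcome, as a careful person would: the job done as asked, in the order asked, and still so for the second after the job is handed in, with the robot touching nothing.
It also fails if it takes over 45 s, if anything falls off the work surface, if the arm or the gripper's body presses on something with over 40 N, if the wrist force passes 120 N, or if a joint passes its speed limit or range.

## Working session

There is one attempt and no reset: what is moved stays moved. The work goes in short steps, Python scripts to look and compute and a tool call to move; the robot and the scene stay as the last step left them, time stands still between calls to the robot, and variables do not carry over. Pictures are saved under pics/ and viewed, and the job is handed in when it is done.

Besides the shell and the picture viewer there is one more tool, called after "Emit:" by a JSON object that holds its "api" and its "payload". apply_moves: Moves the arm, as the interface text tells. Its arguments: {"type":"object","properties":{"steps":{"type":"array","items":{"type":"array","items":{"type":"number"}}},"fingers":{"type":"number"},"force":{"type":"number"}},"required":["steps"]}

```bash
mkdir -p pics; ls; python3 - <<'E'
from cell import *
import cv2
s=state();print({k:s[k] for k in('t','ee_pos','eef_rot','force','width')})
for n in('scene','top'):
    cv2.imwrite(f'pics/{n}0.png',snapshot(n)); print(n,camera_model(n))
print(camera_model('wrist'))
E
```

```text
pics
{'t': 0.0, 'ee_pos': array([ 0.18879779, -0.54220829,  0.1739035 ]), 'eef_rot': array([171.37537003,  89.87152692, 100.5623258 ]), 'force': array([0.19354959, 0.11105138, 0.33420241]), 'width': 0.09413944482415668}
scene {'fx': 381.33536151326507, 'fy': 381.33536151326507, 'cx': 284.14084894747424, 'cy': 210.39378013591053, 'R': array([[ 0.0229995 ,  0.99965867, -0.01239198],
       [ 0.84532987, -0.02606353, -0.53360857],
       [-0.53374942,  0.00179742, -0.84564078]]), 't': array([ 0.01347407, -0.41137115,  1.08862333])}
top {'fx': 405.6032514033407, 'fy': 405.6032514033407, 'cx': 284.23810363475843, 'cy': 211.58890130771104, 'R': array([[ 0.03274278, -0.99945756,  0.00353469],
       [-0.97460984, -0.03271214, -0.22150753],
       [ 0.221503  ,  0.00380783, -0.97515226]]), 't': array([-0.02847963,  0.52021746,  0.80110682])}
{'fx': 302.8577544501431, 'fy': 302.8577544501431, 'cx': 280.31764464490976, 'cy': 209.74172944645605, 'mount': array([[-1.16436677e-03, -2.65552681e-01,  9.64095648e-01,
        -2.09828709e-01],
       [ 1.88014300e-04, -9.64096342e-01, -2.65552646e-01,
         7.81557274e-02],
       [ 9.99999304e-01, -1.27936908e-04,  1.17248944e-03,
         6.03303135e-04],
       [ 0.00000000e+00,  0.00000000e+00,  0.00000000e+00,
         1.00000000e+00]])}
```

View pics/scene0.png

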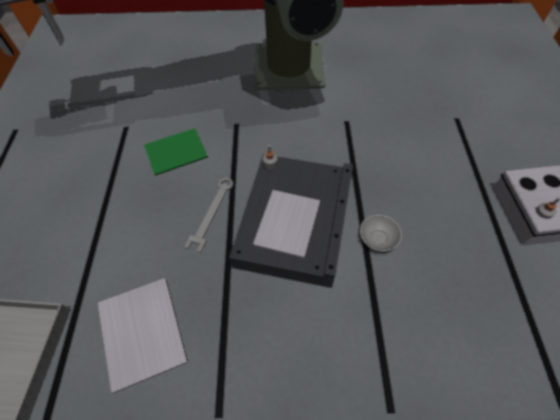

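View pics/top0.png

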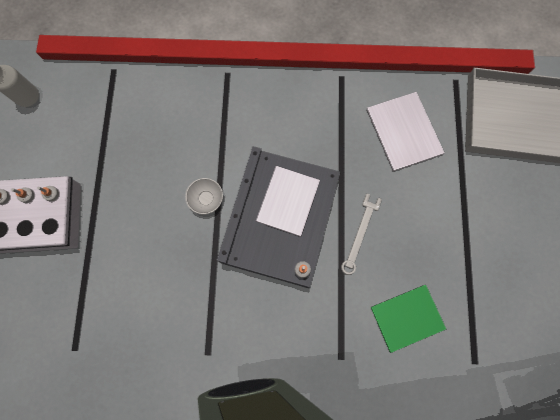

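The top view shows the blank on the fixture at about (288,200), the cutter at (302,270), the fence on the left from (255,150) to (222,260), and the strainer at (204,197). I'll measure corners from a zoomed crop.

```bash
cat > h.py <<'E'
import numpy as np, cv2
from cell import *
def ray(n,uv,z):
    c=camera_model(n);R,t=np.array(c['R']),np.array(c['t']);C=-R.T@t
    d=R.T@np.array([(uv[0]-c['cx'])/c['fx'],(uv[1]-c['cy'])/c['fy'],1.]);return C+d*(z-C[2])/d[2]
def proj(n,X):
    c=camera_model(n);p=np.array(c['R'])@np.array(X)+np.array(c['t']);return np.array([c['fx']*p[0]/p[2]+c['cx'],c['fy']*p[1]/p[2]+c['cy']])
def blank(n,im,box,thr):
    """quad from fitted lines, px"""
    g=cv2.cvtColor(im,cv2.COLOR_BGR2GRAY);m=np.zeros_like(g);x0,y0,x1,y1=box
    m[y0:y1,x0:x1]=(g[y0:y1,x0:x1]>thr)*255
    m=cv2.morphologyEx(m,cv2.MORPH_OPEN,np.ones((5,5),np.uint8))
    cs,_=cv2.findContours(m,cv2.RETR_EXTERNAL,cv2.CHAIN_APPROX_NONE)
    c=max(cs,key=cv2.contourArea);q=cv2.approxPolyDP(c,0.06*cv2.arcLength(c,True),True)[:,0].astype(float)
    P=c[:,0].astype(float);L=[]
    for i in range(len(q)):
        a,b=q[i],q[(i+1)%len(q)];d=b-a;l=np.linalg.norm(d);d/=l
        s=(P-a)@d;r=abs((P-a)@[-d[1],d[0]]);k=(s>.12*l)&(s<.88*l)&(r<4)
        vx,vy,x,y=cv2.fitLine(P[k].astype(np.float32),cv2.DIST_HUBER,0,.01,.01).ravel();L.append(np.cross([x,y,1],[x+vx,y+vy,1]))
    out=[]
    for i in range(len(L)):
        p=np.cross(L[i-1],L[i]);out.append(p[:2]/p[2])
    return np.array(out),cv2.contourArea(c)
E
python3 - <<'E'
from h import *
for n,box,thr in(('top',(240,150,335,262),150),('scene',(240,175,335,262),130)):
    im=cv2.imread(f'pics/{n}0.png')
    q,a=blank(n,im,box,thr);W=np.array([ray(n,p,.058) for p in q])
    print(n,a,q.round(1).tolist(),W.round(4).tolist(),[np.linalg.norm(W[i]-W[i-1]).round(4) for i in range(len(W))])
im=cv2.imread('pics/top0.png')[140:300,210:350];cv2.imwrite('pics/topz.png',cv2.convertScaleAbs(cv2.resize(im,None,fx=3.7,fy=3.7,interpolation=2),alpha=1.5))
im=cv2.imread('pics/scene0.png')[140:290,220:370];cv2.imwrite('pics/scz.png',cv2.convertScaleAbs(cv2.resize(im,None,fx=4,fy=4,interpolation=2),alpha=2))
E
```

```text
top 2626.0 [[276.3, 165.8], [256.5, 220.0], [300.3, 235.1], [318.7, 179.8]] [[0.6225, 0.0094, 0.058], [0.5009, 0.0467, 0.058], [0.4716, -0.0464, 0.058], [0.5937, -0.0833, 0.058]] [np.float64(0.0971), np.float64(0.1272), np.float64(0.0977), np.float64(0.1276)]
scene 2650.5 [[273.1, 190.8], [254.2, 243.1], [302.7, 254.8], [318.0, 200.9]] [[0.474, -0.0464, 0.058], [0.5939, -0.0832, 0.058], [0.6211, 0.0075, 0.058], [0.5018, 0.0442, 0.058]] [np.float64(0.0947), np.float64(0.1253), np.float64(0.0946), np.float64(0.1248)]
```

View pics/topz.png

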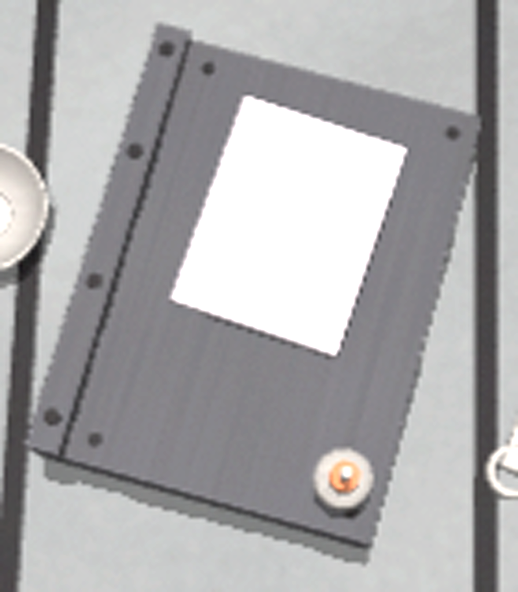

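View pics/scz.png

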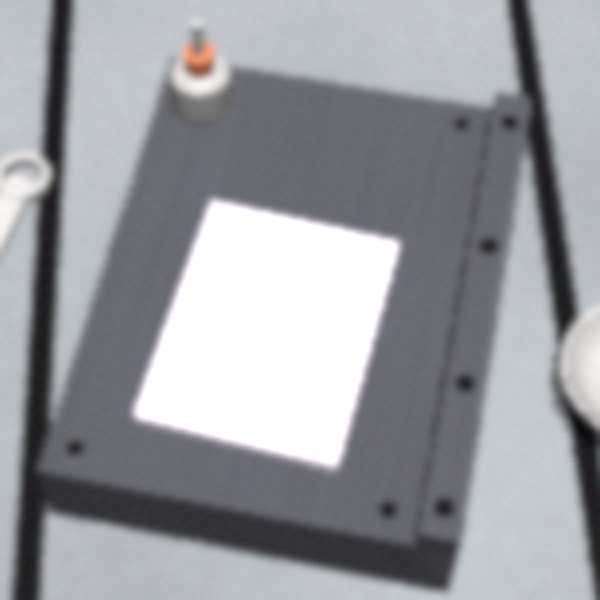

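```bash
python3 - <<'E'
from h import *
im=cv2.imread('pics/top0.png');g=cv2.GaussianBlur(cv2.cvtColor(im,cv2.COLOR_BGR2GRAY),(0,0),.6).astype(float)
def samp(p):return cv2.remap(g.astype(np.float32),np.float32([[p[0]]]),np.float32([[p[1]]]),cv2.INTER_LINEAR)[0,0]
def line(a,b,mode,lo,hi,n=60):
    a,b=np.array(a,float),np.array(b,float);d=(b-a)/np.linalg.norm(b-a);nn=np.array([-d[1],d[0]]);P=[]
    for s in np.linspace(lo,hi,n):
        c=a+(b-a)*s;o=np.arange(-4,4.01,.1);v=np.array([samp(c+nn*k) for k in o])
        if mode=='e':k=np.argmax(abs(np.gradient(v)))
        else:k=np.argmin(v)
        P.append(c+nn*o[k])
    P=np.array(P)
    vx,vy,x,y=cv2.fitLine(P.astype(np.float32),cv2.DIST_HUBER,0,.01,.01).ravel();r=(P-[x,y])@[-vy,vx]
    print(mode,'resid',np.median(abs(r)).round(2));return np.cross([x,y,1],[x+vx,y+vy,1])
F=line((261.6,151.4),(339.7,171.9),'e',.05,.93)
Rr=line((339.7,171.9),(310,287.6),'e',.2,.95)
Fe=line((261.6,151.4),(228.4,263.8),'m',.04,.96)
X=lambda a,b:(lambda p:p[:2]/p[2])(np.cross(a,b))
fr,ff=X(F,Rr),X(F,Fe)
Wfr,Wff=ray('top',fr,.05),ray('top',ff,.05)
print(fr,ff,Wfr,Wff,np.linalg.norm(Wfr-Wff))
# directions
def ang(L,p,z,dy):
    q=np.array([-(L[1]*(p[1]+dy)+L[2])/L[0],p[1]+dy]);d=ray('top',p,z)-ray('top',q,z);return np.degrees(np.arctan2(d[1],d[0])),ray('top',q,z)
print('right',ang(Rr,fr,.05,110),'fence',ang(Fe,ff,.055,110))
d=Wff-Wfr;print('front normal ang',np.degrees(np.arctan2(d[1],d[0]))-90)
for n,uv in(('top',(345/3.7+210,478/3.7+140)),):print('cutter~',ray(n,uv,.114-.02))
E
```

```text
e resid 0.24
e resid 0.25
m resid 0.18
[340.9695202  171.36750201] [260.80006184 150.1813055 ] [ 0.61726162 -0.13244751  0.05      ] [0.6605119  0.04528796 0.05      ] 0.18292206840151246
right (np.float64(-13.99151958136716), array([ 0.37733674, -0.07266523,  0.05      ])) fence (np.float64(-13.738126392066514), array([0.41454068, 0.10459305, 0.055     ]))
front normal ang -13.676582311463193
cutter~ [ 0.39797881 -0.05250809  0.094     ]
```

```bash
cat >> h.py <<'E'
from scipy.spatial.transform import Rotation as Ro
A=np.radians(-13.8);UX=np.array([np.cos(A),np.sin(A),0]);UY=np.array([-np.sin(A),np.cos(A),0]);O=np.array([.5392,.0106,0])
def fx(p):
    d=np.asarray(p)-O;return np.array([d@UX,d@UY,d[2]])
def wx(x,y,z):return O+UX*x+UY*y+[0,0,z]
def st():
    s=state();R=Ro.from_euler('xyz',s['eef_rot'],degrees=True).as_matrix()
    print('t',round(s['t'],2),'tcp w',s['ee_pos'].round(4),'fix',fx(s['ee_pos']).round(4),'F fix',[round(float(s['force']@u),1) for u in(UX,UY,[0,0,1])],'w',round(s['width'],3),'q',np.round(s['joint_positions'],1))
    print('toolx',R[:,0].round(3),'y ang',np.degrees(np.arctan2(R[1,1],R[0,1])).round(2),'z ang',np.degrees(np.arctan2(R[1,2],R[0,2])).round(2))
    return s,R
def go(x,y,z,s,R):
    d=wx(x,y,z)-s['ee_pos'];return (R.T@d).round(4)
E
python3 - <<'E'
from h import *
s,R=st()
print('above rear',wx(-.085,-.0,.16),go(-.085,-.0,.16,s,R))
E
```

```text
t 0.1 tcp w [ 0.1888 -0.5423  0.174 ] fix [-0.2084 -0.6206  0.174 ] F fix [0.1, -0.6, 0.3] w 0.094 q [-79.4  11.9  88.4  -0.   79.8  -8.6]
toolx [-0.     0.002 -1.   ] y ang 19.18 z ang -70.82
above rear [0.45665359 0.03087534 0.16      ] [ 0.015   0.4413 -0.4533]
```

Emit:
{"api": "apply_moves", "payload": {"steps": [[0,0.027,-0.027,0],[0,0.027,-0.027,0],[0,0.027,-0.027,0],[0,0.027,-0.027,0],[0,0.027,-0.027,0],[0,0.027,-0.027,0],[0,0.027,-0.027,0],[0,0.027,-0.027,0]], "fingers": 0.06}}

```text
t: 0.9
ee_pos: [0.3221, -0.2664, 0.1747]
eef_rot: [-171.6, 90.0, 117.5]
force: [0.7, 0.2, -0.3]
width: 0.0604
```

Emit:
{"api": "apply_moves", "payload": {"steps": [[0,0.027,-0.027,0],[0,0.027,-0.027,0],[0,0.027,-0.027,0],[0,0.027,-0.027,0],[0,0.027,-0.027,0],[0,0.027,-0.027,0],[0,0.027,-0.027,0],[0,0.02,-0.02,0]]}}

```text
t: 1.7
ee_pos: [0.4509, 0.0002, 0.1747]
eef_rot: [-153.3, 90.0, 136.0]
force: [0.3, -0.7, 0.1]
width: 0.06
```

Emit:
{"api": "apply_moves", "payload": {"steps": [[0,0,0,8.25],[0,0,0,8.25],[0,0,0,8.25],[0,0,0,8.25],[0,0,0,0]]}}

```text
t: 2.2
ee_pos: [0.4502, -0.0019, 0.1746]
eef_rot: [-86.5, 89.9, 169.7]
force: [0.4, 1.3, 0.2]
width: 0.0601
```

```bash
python3 - <<'E'
from h import *
s,R=st()
print(go(-.078,-.022,.0535,s,R))
E
```

```text
t 2.2 tcp w [ 0.4502 -0.0019  0.1746] fix [-0.0834 -0.0334  0.1746] F fix [0.1, 1.4, 0.2] w 0.06 q [-11.3  -3.7 105.   -0.   78.8  92.5]
toolx [-0.001  0.    -1.   ] y ang -13.8 z ang -103.8
[ 0.1211  0.0056 -0.0114]
```

Emit:
{"api": "apply_moves", "payload": {"steps": [[0.02,0.005,-0.01,0],[0.02,0,0,0],[0.02,0,0,0],[0.02,0,0,0],[0.02,0,0,0],[0.01,0,0,0],[0,0,0,0],[0,0,0,0]]}}

```text
t: 3.0
ee_pos: [0.4583, 0.0064, 0.0655]
eef_rot: [94.8, 90.0, -9.0]
force: [0.2, -0.0, 0.8]
width: 0.0599
```

```bash
python3 - <<'E'
from h import *
s,R=st()
print(go(-.078,-.022,.0535,s,R))
im=snapshot('wrist');cv2.imwrite('pics/w1.png',im)
E
```

```text
t 3.0 tcp w [0.4583 0.0064 0.0655] fix [-0.0775 -0.0234  0.0655] F fix [0.2, 0.1, 0.8] w 0.06 q [-10.    4.8 110.4   0.   64.7  93.7]
toolx [ 0.001 -0.    -1.   ] y ang -13.76 z ang -103.76
[ 0.012  -0.0005 -0.0014]
```

View pics/w1.png

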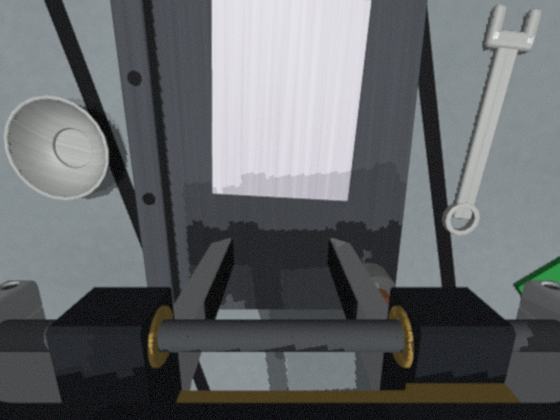

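The blank's rear edge is at row ~195 between the fingertips (220,240) and (340,240), and the cutter sits clear behind the right finger. I'll go down to 3.5 mm above the bed and push forward.

Emit:
{"api": "apply_moves", "payload": {"steps": [[0.006,0,0,0],[0.006,0,0,0],[0,0,0,0],[0,0.007,0,0],[0,0.007,0,0],[0,0.007,0,0],[0,0,0,0]]}}

```text
t: 3.75
ee_pos: [0.48, 0.001, 0.0535]
eef_rot: [94.1, 89.9, -9.7]
force: [-0.1, 0.6, -0.4]
width: 0.0597
```

Emit:
{"api": "apply_moves", "payload": {"steps": [[0,0.006,0,0],[0,0.006,0,0],[0,0.006,0,0],[0,0.006,0,0],[0,0.006,0,0],[0,0,0,0],[0,0,0,0]]}}

```text
t: 4.45
ee_pos: [0.5074, -0.0057, 0.053]
eef_rot: [-90.4, 90.0, 165.8]
force: [0.8, 0.1, -0.0]
width: 0.0602
```

```bash
python3 - <<'E'
from h import *
s,R=st()
im=snapshot('wrist');cv2.imwrite('pics/w2.png',im);cv2.imwrite('pics/top2.png',snapshot('top'));cv2.imwrite('pics/scene2.png',snapshot('scene'))
E
```

```text
t 4.45 tcp w [ 0.5074 -0.0057  0.053 ] fix [-0.027  -0.0234  0.053 ] F fix [0.7, 0.3, -0.0] w 0.06 q [-10.4  11.7 104.3   0.   64.1  93.4]
toolx [-0.  0. -1.] y ang -13.82 z ang -103.82
```

View pics/w2.png

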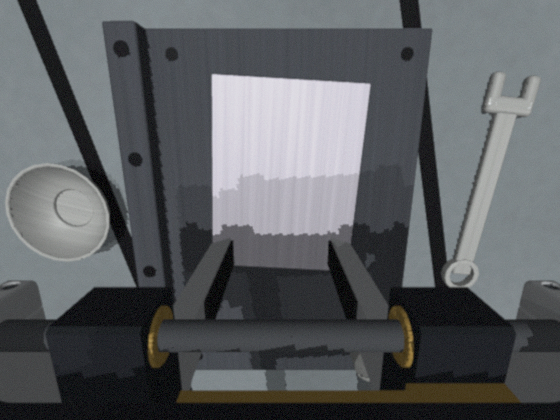

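View pics/scene2.png

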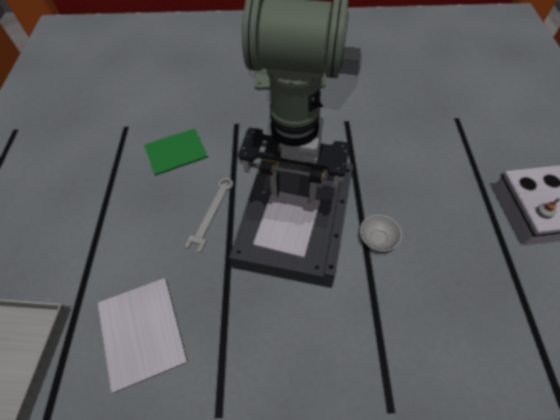

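```bash
cat >> h.py <<'E'
def wcam(s):
    M=np.array(camera_model('wrist')['mount']);T=np.eye(4);T[:3,:3]=Ro.from_euler('xyz',s['eef_rot'],degrees=True).as_matrix();T[:3,3]=s['ee_pos'];return T@M
def wproj(s,X):
    c=camera_model('wrist');p=np.linalg.inv(wcam(s))@np.r_[X,1];return np.array([c['fx']*p[0]/p[2]+c['cx'],c['fy']*p[1]/p[2]+c['cy']])
def wray(s,uv,z):
    c=camera_model('wrist');T=wcam(s);d=T[:3,:3]@[(uv[0]-c['cx'])/c['fx'],(uv[1]-c['cy'])/c['fy'],1];C=T[:3,3];return C+d*(z-C[2])/d[2]
E
python3 - <<'E'
from h import *
s,R=st()
print('tcp px',wproj(s,s['ee_pos']))
for y in(-.03,.03):print(wproj(s,s['ee_pos']+R[:,2]*y))
for uv in((212,75),(370,83),(335,270),(212,240),(235,268)):print(uv,fx(wray(s,uv,.058)))
print('front edge',fx(wray(s,(300,29),.05)),'fencefoot',fx(wray(s,(165,150),.05)))
im=cv2.imread('pics/scene2.png')
q,a=blank('scene',im,(240,195,335,262),130);W=np.array([fx(ray('scene',p,.058)) for p in q]);print(W)
im=cv2.imread('pics/w2.png')[180:330,170:400];cv2.imwrite('pics/w2z.png',cv2.convertScaleAbs(cv2.resize(im,None,fx=3.4,fy=3.4,interpolation=2),alpha=2))
E
```

```text
t 4.6 tcp w [ 0.5071 -0.0056  0.0529] fix [-0.0273 -0.0234  0.0529] F fix [0.1, -0.3, -0.8] w 0.06 q [-10.4  11.6 104.3   0.   64.1  93.4]
toolx [-0.  0. -1.] y ang -13.82 z ang -103.82
tcp px [280.04368822 236.81274457]
[239.30733032 236.82378976]
[320.76602746 236.80170319]
(212, 75) [0.0820591  0.01906551 0.058     ]
(370, 83) [ 0.07741968 -0.08000299  0.058     ]
(335, 270) [-0.05161574 -0.06415507  0.058     ]
(212, 240) [-0.02782716  0.02564919  0.058     ]
(235, 268) [-0.04993775  0.00995527  0.058     ]
front edge [ 0.10987559 -0.03592825  0.05      ] fencefoot [0.03539867 0.05604375 0.05      ]
[[-0.01533601 -0.07009126  0.058     ]
 [ 0.07540169 -0.07939724  0.058     ]
 [ 0.08119014  0.01708033  0.058     ]
 [ 0.01200049  0.02098932  0.058     ]]
```

View pics/w2z.png

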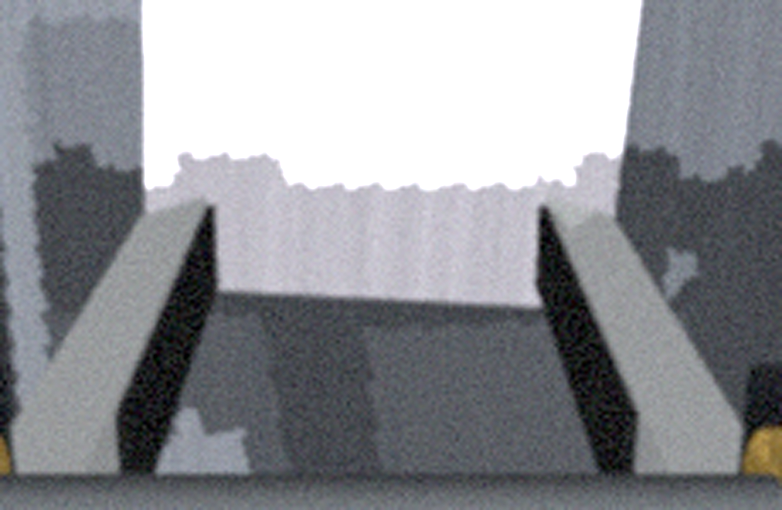

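The blank hasn't moved: its rear edge is still at x=-50 mm. The fingers look to be above it even though the reading says z=53 mm. I need the true fingertip height, so I'll triangulate it.

```bash
python3 - <<'E'
from h import *
for n,(x0,y0,x1,y1) in(('scene',(235,120,365,260)),('top',(215,140,345,300))):
    im=cv2.imread(f'pics/{n}2.png')[y0:y1,x0:x1];cv2.imwrite(f'pics/{n}2z.png',cv2.convertScaleAbs(cv2.resize(im,None,fx=3.7,fy=3.7,interpolation=2),alpha=2.5))
s=state()
R=Ro.from_euler('xyz',s['eef_rot'],degrees=True).as_matrix()
for n in('scene','top'):
    for z in(-.03,.03):
        for h in (0,.02,.04): print(n,z,h,proj(n,s['ee_pos']+R@[-h,.008,z]).round(1),end=' ')
        print()
for h in (0,.02,.04):
    print(h,[wproj(s,s['ee_pos']+R@[-h,y,-.03]).round(1) for y in(-.008,.008)])
E
```

```text
scene -0.03 0 [307.3 210.9] scene -0.03 0.02 [307.7 205.5] scene -0.03 0.04 [308.1 199.9] 
scene 0.03 0 [278.2 205.7] scene 0.03 0.02 [277.9 200.2] scene 0.03 0.04 [277.6 194.5] 
top -0.03 0 [268.9 211.1] top -0.03 0.02 [268.5 209. ] top -0.03 0.04 [268.2 206.7] 
top 0.03 0 [296.  218.6] top 0.03 0.02 [296.3 216.6] top 0.03 0.04 [296.6 214.5] 
0 [array([239.7, 246.9]), array([238.9, 226.5])]
0.02 [array([235.9, 258.2]), array([235. , 236.1])]
0.04 [array([231.4, 271.8]), array([230.2, 247.7])]
```

View pics/scene2z.png

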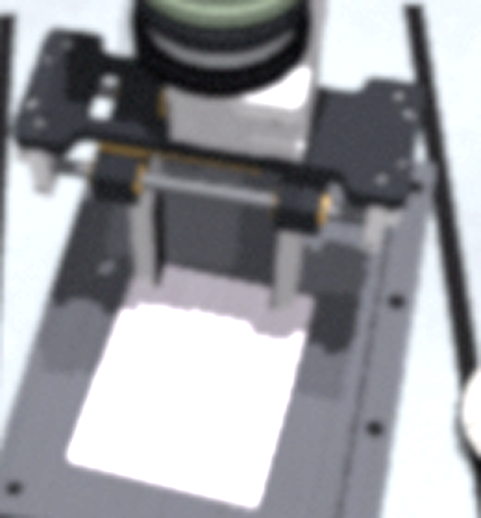

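View pics/top2z.png

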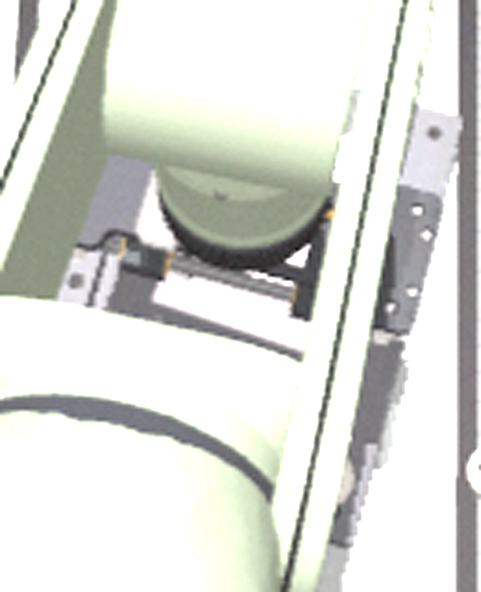

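Both the wrist view (tip rows 240 and 265) and the scene view (tips at about (277,197) and (309,203)) put the real fingertips about 29 mm above the reported TCP. They passed over the blank without touching it. I'll back off behind it and go down carefully by feel, keeping x ≥ -64 mm so the gripper body clears the cutter.

Emit:
{"api": "apply_moves", "payload": {"steps": [[0,-0.012,0,0],[0,-0.012,0,0],[0,-0.0125,0,0],[0,0,0,0],[0.006,0,0,0],[0.006,0,0,0],[0.004,0,0,0],[0,0,0,0]]}}

```text
t: 5.4
ee_pos: [0.4713, 0.003, 0.036]
eef_rot: [-84.8, 89.9, 171.4]
force: [-0.2, -0.7, -0.8]
width: 0.0602
```

```bash
python3 - <<'E'
from h import *
s,R=st()
im=snapshot('wrist')[170:330,160:400];cv2.imwrite('pics/w3z.png',cv2.convertScaleAbs(cv2.resize(im,None,fx=3.3,fy=3.3,interpolation=2),alpha=2))
x0,y0,x1,y1=(235,100,365,250)
im=snapshot('scene')[y0:y1,x0:x1];cv2.imwrite(f'pics/scene3z.png',cv2.convertScaleAbs(cv2.resize(im,None,fx=3.9,fy=3.9,interpolation=2),alpha=2.5))
print([wproj(s,s['ee_pos']+R@[-.03,y,-.03]).round(1) for y in(-.008,.008)], wproj(s,wx(-.05,0.01,.058)))
E
```

```text
t 5.4 tcp w [0.4713 0.003  0.036 ] fix [-0.0641 -0.0235  0.036 ] F fix [0.0, -0.7, -0.8] w 0.06 q [-10.2   9.1 109.8  -0.   61.2  93.7]
toolx [-0.002  0.    -1.   ] y ang -13.82 z ang -103.82
[array([233.8, 264.7]), array([232.7, 241.6])] [228.78751907 228.44600925]
```

View pics/w3z.png

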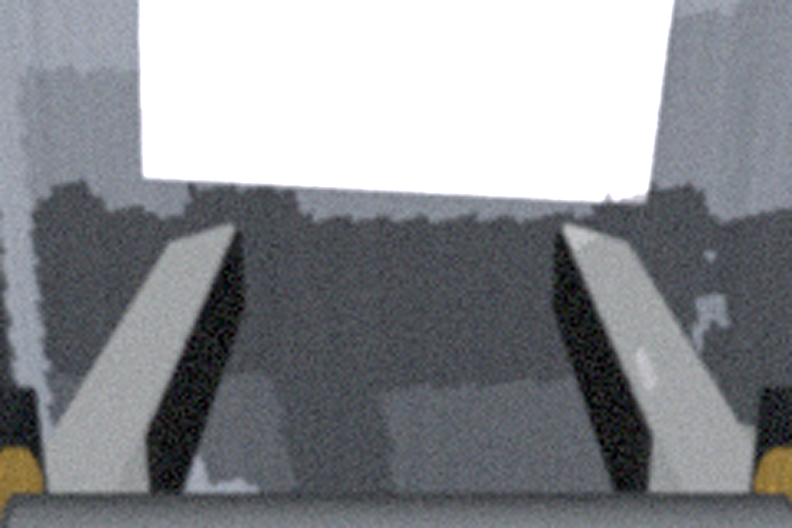

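View pics/scene3z.png

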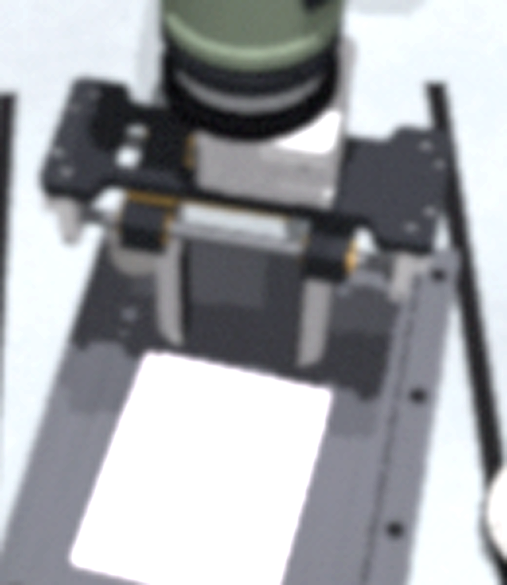

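With the reading at 36 mm, which is below the bed surface, there's no contact force, so the offset is confirmed. Both fingers are behind the rear edge. I'll lower a bit more and start the push.

Emit:
{"api": "apply_moves", "payload": {"steps": [[0.004,0,0,0],[0.003,0,0,0],[0.002,0,0,0],[0.001,0,0,0],[0,0,0,0]]}}

```text
t: 6.0
ee_pos: [0.4718, 0.0031, 0.0268]
eef_rot: [-91.5, 90.0, 164.7]
force: [-0.0, 0.8, -0.8]
width: 0.0597
```

Emit:
{"api": "apply_moves", "payload": {"steps": [[0.001,0,0,0],[0.001,0,0,0],[0,0,0,0]]}}

```text
t: 6.3
ee_pos: [0.4719, 0.0031, 0.025]
eef_rot: [-77.7, 90.0, 178.5]
force: [0.4, -0.0, 0.1]
width: 0.0595
```

Emit:
{"api": "apply_moves", "payload": {"steps": [[0,0.006,0,0],[0,0.006,0,0],[0,0.006,0,0],[0,0.006,0,0],[0,0,0,0]]}}

```text
t: 6.8
ee_pos: [0.4968, -0.0031, 0.0253]
eef_rot: [92.8, 89.9, -11.0]
force: [-0.3, -0.5, -0.1]
width: 0.0604
```

```bash
python3 - <<'E'
from h import *
s,R=st()
cv2.imwrite('pics/w4.png',snapshot('wrist'))
E
```

```text
t 6.8 tcp w [ 0.4968 -0.0031  0.0253] fix [-0.0379 -0.0234  0.0253] F fix [-0.1, -0.5, -0.1] w 0.06 q [-10.3  12.8 106.8  -0.   60.3  93.5]
toolx [ 0.002 -0.    -1.   ] y ang -13.83 z ang -103.83
```

View pics/w4.png

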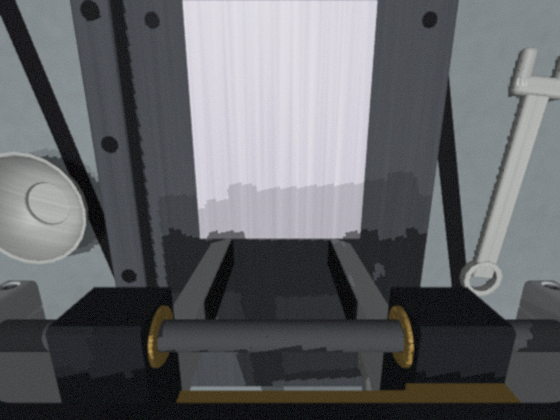

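The blank is now being pushed: its rear edge is square to the tips at row 240. I'll carry on.

Emit:
{"api": "apply_moves", "payload": {"steps": [[0,0.006,0,0],[0,0.006,0,0],[0,0.006,0,0],[0,0.006,0,0],[0,0.006,0,0],[0,0.006,0,0],[0,0.003,0,0],[0,0,0,0]]}}

```text
t: 7.65
ee_pos: [0.5341, -0.0123, 0.0252]
eef_rot: [91.0, 89.9, -12.9]
force: [0.1, 0.2, 0.4]
width: 0.0602
```

```bash
python3 - <<'E'
from h import *
s,R=st()
im=snapshot('wrist');cv2.imwrite('pics/w5.png',im);sc=snapshot('scene');cv2.imwrite('pics/scene5.png',sc)
x0,y0,x1,y1=(225,130,365,290)
im=sc[y0:y1,x0:x1];cv2.imwrite(f'pics/scene5z.png',cv2.convertScaleAbs(cv2.resize(im,None,fx=3.7,fy=3.7,interpolation=2),alpha=2))
E
```

```text
t 7.65 tcp w [ 0.5341 -0.0123  0.0252] fix [ 0.0005 -0.0235  0.0252] F fix [0.0, 0.2, 0.4] w 0.06 q [-10.6  16.9 101.5  -0.   61.5  93.2]
toolx [ 0.001 -0.    -1.   ] y ang -13.82 z ang -103.82
```

View pics/w5.png

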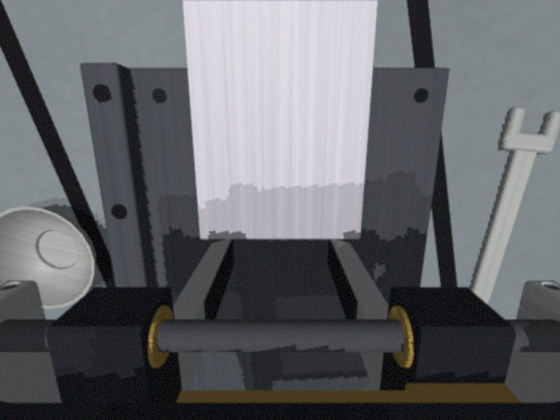

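View pics/scene5z.png

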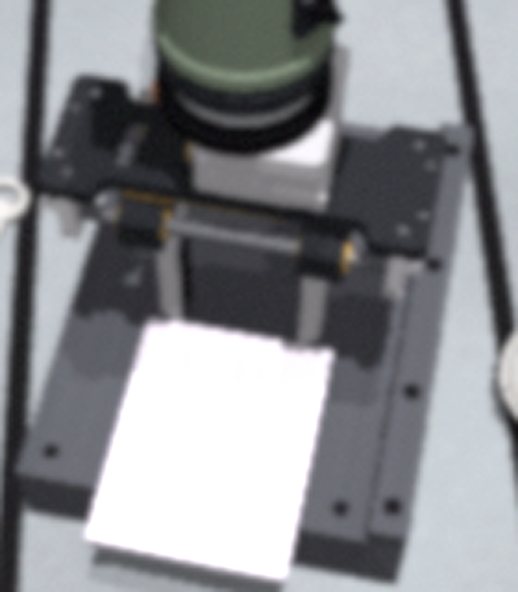

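```bash
python3 - <<'E'
from h import *
s=state()
for uv in((200,239),(361,239)):print('rear',fx(wray(s,uv,.058)))
for uv in((155,68),(420,68)):print('bed front',fx(wray(s,uv,.05)))
sc=cv2.imread('pics/scene5.png')
f=lambda u,v:(225+u/3.7,130+v/3.7)
for p in((86,540),(283,580)):print('blank front sc',fx(ray('scene',f(*p),.058)))
for p in((22,470),(368,541)):print('bed front sc',fx(ray('scene',f(*p),.05)))
E
```

```text
rear [0.01085919 0.02646603 0.058     ]
rear [ 0.01080116 -0.07382244  0.058     ]
bed front [0.11010002 0.04681358 0.05      ]
bed front [ 0.11011349 -0.10209539  0.05      ]
blank front sc [ 0.14205267 -0.07142547  0.058     ]
blank front sc [0.14184299 0.02622315 0.058     ]
bed front sc [ 0.10926684 -0.1148837   0.05      ]
bed front sc [0.11021296 0.06277944 0.05      ]
```

Overhang is about 31 mm from the wrist view (rear edge at 10.8 mm) and 32 mm from the scene view. I'll back off, lift, turn 90°, and go to the blank's open right side.

Emit:
{"api": "apply_moves", "payload": {"steps": [[0,-0.008,0,0],[0,-0.008,0,0],[-0.02,0,0,0],[-0.02,0,0,0],[-0.02,0,0,0],[-0.02,0,0,0]]}}

```text
t: 8.35
ee_pos: [0.5165, -0.0079, 0.1057]
eef_rot: [-90.2, 90.0, 166.0]
force: [0.3, 0.0, -0.2]
width: 0.0602
```

Emit:
{"api": "apply_moves", "payload": {"steps": [[0,0,0,-8.2],[0,0,0,-8.2],[0,0,0,-8.2],[0,0,0,-8.2],[0,0,0,-8.2],[0,0,0,-8.2]]}}

```text
t: 8.95
ee_pos: [0.5166, -0.0079, 0.1049]
eef_rot: [-139.8, 90.0, 165.9]
force: [-0.1, 0.0, -0.0]
width: 0.0604
```

Emit:
{"api": "apply_moves", "payload": {"steps": [[0,0,0,-8.2],[0,0,0,-8.2],[0,0,0,-8.2],[0,0,0,-8.2],[0,0,0,-8.0],[0,0,0,0]]}}

```text
t: 9.55
ee_pos: [0.5167, -0.0079, 0.1049]
eef_rot: [-174.0, 90.0, 172.2]
force: [0.8, -0.6, -0.2]
width: 0.0598
```

Emit:
{"api": "apply_moves", "payload": {"steps": [[0,-0.015,0.018,0],[0,-0.015,0.018,0],[0,-0.015,0.018,0],[0,-0.015,0.018,0],[0,-0.015,0.018,0],[0,0,0,0],[0,0,0,0]]}}

```text
t: 10.25
ee_pos: [0.5864, -0.1022, 0.1047]
eef_rot: [158.9, 89.9, 145.0]
force: [-0.4, 0.6, -0.0]
width: 0.0599
```

```bash
python3 - <<'E'
from h import *
s,R=st()
im=snapshot('wrist');cv2.imwrite('pics/w6.png',im)
print(go(.076,-.098,.025,s,R))
E
```

```text
t 10.25 tcp w [ 0.5864 -0.1022  0.1047] fix [ 0.0727 -0.0983  0.1047] F fix [-0.5, 0.5, -0.0] w 0.06 q [-18.2  18.   89.3   0.   72.8  -4.3]
toolx [-0.001  0.001 -1.   ] y ang 76.04 z ang -13.96
[0.0797 0.0003 0.0033]
```

View pics/w6.png

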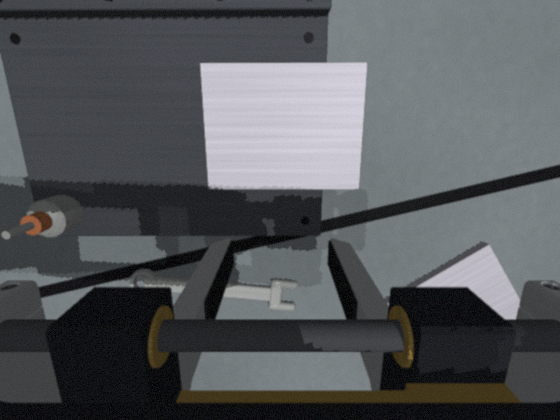

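The wrist view shows the blank's right side at row 188 (columns 208–358), square to the fence line at row ~10, with the fingers outside it. The cutter (50,220) and wrench (275,293) are clear. Going down and pushing towards the fence.

Emit:
{"api": "apply_moves", "payload": {"steps": [[0.02,0,0.003,0],[0.02,0,0,0],[0.02,0,0,0],[0.014,0,0,0],[0.004,0,0,0],[0.002,0,0,0],[0,0,0,0]]}}

```text
t: 11.0
ee_pos: [0.5905, -0.1032, 0.0257]
eef_rot: [-2.8, 89.9, -16.6]
force: [0.5, 0.0, -0.1]
width: 0.0599
```

Emit:
{"api": "apply_moves", "payload": {"steps": [[0,0.006,0,0],[0,0.006,0,0],[0,0.006,0,0],[0,0.006,0,0],[0,0.006,0,0],[0,0.006,0,0],[0,0,0,0]]}}

```text
t: 11.7
ee_pos: [0.5989, -0.0671, 0.025]
eef_rot: [88.5, 89.9, 74.7]
force: [0.2, 0.8, 0.4]
width: 0.0599
```

```bash
python3 - <<'E'
from h import *
s,R=st()
im=snapshot('wrist');cv2.imwrite('pics/w7.png',im)
E
```

```text
t 11.7 tcp w [ 0.5989 -0.0671  0.025 ] fix [ 0.0765 -0.0612  0.025 ] F fix [-0.0, 0.9, 0.4] w 0.06 q [-14.7  24.2  91.4   0.1  64.4  -0.9]
toolx [ 0.     0.001 -1.   ] y ang 76.22 z ang -13.78
```

View pics/w7.png

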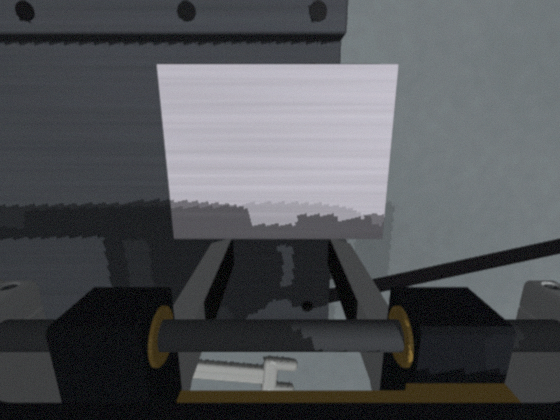

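The blank moves squarely with the fingers (right side at row 239, fence side at row 65, fence foot at row ~40). About 13 mm remains, so I'll finish slowly and watch the force.

Emit:
{"api": "apply_moves", "payload": {"steps": [[0,0.004,0,0],[0,0.004,0,0],[0,0.002,0,0],[0,0.001,0,0],[0,0.001,0,0]]}}

```text
t: 12.25
ee_pos: [0.6013, -0.0565, 0.0248]
eef_rot: [178.8, 90.0, 165.0]
force: [-0.9, -0.3, -0.4]
width: 0.0601
```

Emit:
{"api": "apply_moves", "payload": {"steps": [[0,0.001,0,0],[0,0,0,0]]}}

```text
t: 12.45
ee_pos: [0.6017, -0.0555, 0.025]
eef_rot: [119.9, 90.0, 106.1]
force: [-1.3, -1.5, 0.2]
width: 0.0602
```

Emit:
{"api": "apply_moves", "payload": {"steps": [[0,0.001,0,0],[0,0,0,0]]}}

```text
t: 12.65
ee_pos: [0.602, -0.0546, 0.0251]
eef_rot: [51.7, 90.0, 37.8]
force: [-0.4, -0.3, 0.6]
width: 0.06
```

```bash
python3 - <<'E'
from h import *
s,R=st()
im=snapshot('wrist');cv2.imwrite('pics/w8.png',im)
im=im[20:260,120:420];cv2.imwrite(f'pics/w8z.png',cv2.convertScaleAbs(cv2.resize(im,None,fx=2.5,fy=2.5,interpolation=2),alpha=1.6))
E
```

```text
t 12.65 tcp w [ 0.602  -0.0546  0.0251] fix [ 0.0766 -0.0484  0.0251] F fix [-0.4, -0.4, 0.6] w 0.06 q [-13.4  24.4  91.1   0.   64.5   0.4]
toolx [ 0.  0. -1.] y ang 76.18 z ang -13.82
```

View pics/w8z.png

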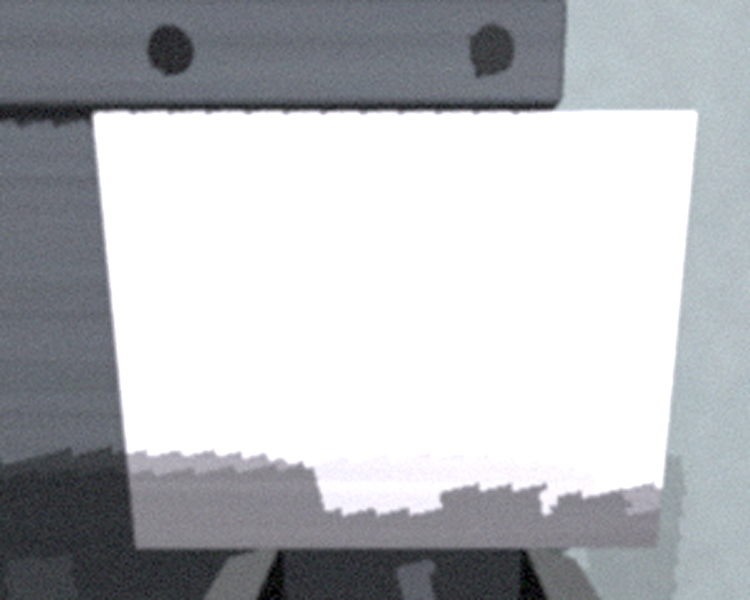

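Nearly there, with a sliver at most left at the fence. I'll continue in 0.5–1 mm steps until the force rises.

Emit:
{"api": "apply_moves", "payload": {"steps": [[0,0.0005,0,0],[0,0.0005,0,0],[0,0,0,0]]}}

```text
t: 13.0
ee_pos: [0.602, -0.0545, 0.0251]
eef_rot: [-91.8, 89.9, -105.6]
force: [-1.5, -2.9, -0.7]
width: 0.0595
```

Emit:
{"api": "apply_moves", "payload": {"steps": [[0,0.0005,0,0],[0,0,0,0]]}}

```text
t: 13.2
ee_pos: [0.6021, -0.0545, 0.0251]
eef_rot: [-90.6, 89.9, -104.4]
force: [-1.4, -4.7, 0.1]
width: 0.0598
```

Emit:
{"api": "apply_moves", "payload": {"steps": [[0,0.0005,0,0],[0,0,0,0]]}}

```text
t: 13.4
ee_pos: [0.6021, -0.0544, 0.0251]
eef_rot: [-92.5, 89.8, -106.3]
force: [-2.3, -6.4, 0.3]
width: 0.0601
```

The TCP has stalled and the force is climbing, so it's in contact with the fence. A last firm nudge, then I'll retreat and check.

Emit:
{"api": "apply_moves", "payload": {"steps": [[0,0.001,0,0],[0,0,0,0]]}}

```text
t: 13.6
ee_pos: [0.6021, -0.0543, 0.0251]
eef_rot: [-92.8, 89.8, -106.6]
force: [-2.3, -7.2, -0.1]
width: 0.0601
```

Emit:
{"api": "apply_moves", "payload": {"steps": [[0,-0.003,0,0],[0,-0.006,0,0],[0,-0.01,0,0],[-0.01,-0.01,0,0],[-0.03,0,0,0],[-0.03,0,0,0],[-0.03,0,0,0],[-0.03,0,0,0]]}}

```text
t: 14.4
ee_pos: [0.5958, -0.0804, 0.1572]
eef_rot: [25.7, 89.9, 11.8]
force: [-0.3, -0.0, -1.3]
width: 0.0599
```

Emit:
{"api": "apply_moves", "payload": {"steps": [[0,-0.02,0,0],[0,-0.02,0,0],[0,-0.02,0,0],[0,0,0,0],[0,0,0,0]]}}

```text
t: 14.9
ee_pos: [0.5815, -0.1383, 0.1556]
eef_rot: [50.6, 89.9, 36.7]
force: [-0.7, -0.3, 0.2]
width: 0.0597
```

```bash
python3 - <<'E'
from h import *
s,R=st()
cv2.imwrite('pics/w9.png',snapshot('wrist'));cv2.imwrite('pics/scene9.png',snapshot('scene'));cv2.imwrite('pics/top9.png',snapshot('top'))
im=cv2.imread('pics/scene9.png')[140:300,220:380];cv2.imwrite('pics/sc9z.png',cv2.convertScaleAbs(cv2.resize(im,None,fx=3.7,fy=3.7,interpolation=2),alpha=1.6))
E
```

```text
t 14.9 tcp w [ 0.5815 -0.1383  0.1556] fix [ 0.0766 -0.1345  0.1556] F fix [-0.6, -0.5, 0.2] w 0.06 q [-21.7  15.4  86.3   0.1  78.3  -7.8]
toolx [ 0.001  0.001 -1.   ] y ang 76.11 z ang -13.89
```

View pics/w9.png

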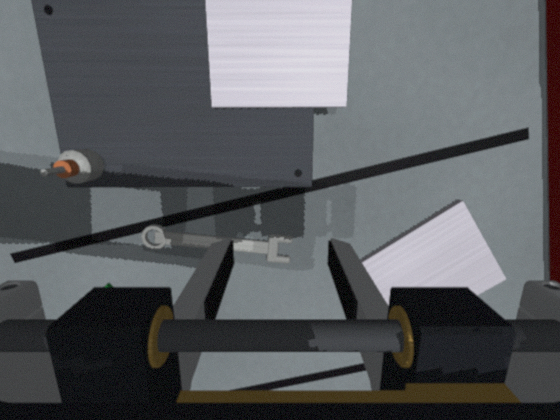

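View pics/sc9z.png

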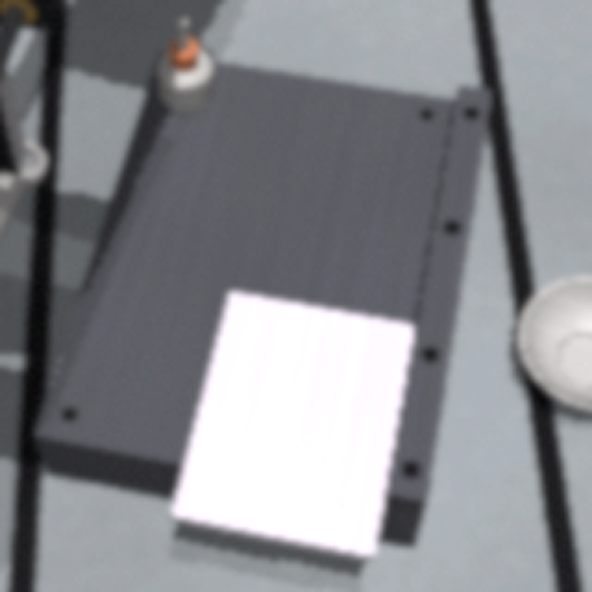

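View pics/top9.png

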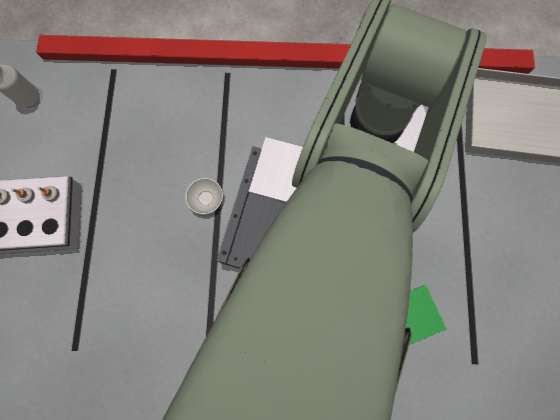

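```bash
python3 - <<'E'
from h import *
q,a=blank('scene',cv2.imread('pics/scene9.png'),(240,205,340,300),130)
W=np.array([fx(ray('scene',p,.058)) for p in q])*1000
print('contour is ~0.5px small each side\n',q.round(1),'\n',W.round(1),[np.linalg.norm(W[i]-W[i-1]).round(1) for i in range(4)])
for i in range(4):
    d=W[i]-W[i-1];print(np.degrees(np.arctan2(d[1],d[0])).round(2))
f=lambda u,v:(220+u/3.7,140+v/3.7)
for p in((35,437),(420,506)):print('bed/fence front',fx(ray('scene',f(*p),.05 if p[0]<100 else .064)).round(4))
s=state()
for uv in((212,106),(346,106)):print('blank right side wrist',fx(wray(s,uv,.058)).round(4))
E
```

```text
contour is ~0.5px small each side
 [[282.3 219. ]
 [266.7 278.5]
 [319.8 289.2]
 [330.9 227.9]] 
 [[ 12.5 -37.6  58. ]
 [139.8 -37.7  58. ]
 [139.5  58.7  58. ]
 [ 12.5  58.8  58. ]] [np.float64(96.4), np.float64(127.2), np.float64(96.4), np.float64(127.0)]
-89.97
-0.07
90.14
179.96
bed/fence front [ 0.112 -0.117  0.05 ]
bed/fence front [0.1138 0.0785 0.064 ]
blank right side wrist [ 0.0121 -0.0378  0.058 ]
blank right side wrist [ 0.1409 -0.0377  0.058 ]
```

```bash
python3 - <<'E'
from h import *
s=state()
print('wrench ring before',ray('top',(349,267),.004).round(3),'now',wray(s,(153,237),.004).round(3))
print('cutter collet before',ray('scene',(220+198/4,140+60/4),.1).round(3),'now',ray('scene',(220+184/3.7,140+53/3.7),.1).round(3))
a,b=cv2.imread('pics/top0.png'),cv2.imread('pics/top9.png');print('strainer diff',cv2.absdiff(a,b)[175:220,183:215].mean())
close_job()
E
```

```text
wrench ring before [ 0.414 -0.157  0.004] now [ 0.412 -0.156  0.004]
cutter collet before [ 0.414 -0.052  0.1  ] now [ 0.412 -0.051  0.1  ]
strainer diff 11.835648148148149
the job is handed in; nothing more can be done
```

```bash
python3 - <<'E'
import cv2,numpy as np
a,b=cv2.imread('pics/top0.png'),cv2.imread('pics/top9.png')
print(cv2.absdiff(a,b)[60:140,130:210].mean())
for i in(a,b):
    g=cv2.cvtColor(i,cv2.COLOR_BGR2GRAY)[170:225,180:222];print(g.mean(),cv2.phaseCorrelate(cv2.cvtColor(a,cv2.COLOR_BGR2GRAY)[170:225,180:222].astype(np.float32),g.astype(np.float32)))
E
```

```text
10.8384375
133.4212121212121 ((0.5, 0.0), 1.0)
144.58614718614717 ((0.5059802954441537, 0.02841800583106391), 1.0065312303878642)
```

The blank is flat against the fence and overhangs the bed's front edge by about 31 mm. I handed the job in at about 15 s, with the arm clear of everything.

**What I did:** I pushed the blank forward from its rear end with two spread fingers, then pushed it sideways until the fence stopped it. The highest force seen was about 8 N.

**Overhang and alignment:**

| Check | Result |
|---|---|
| Overhang | 29.5–31 mm in the scene view, depending on a half-pixel edge correction. About 31 mm in the wrist view before the side push. The scene view then read about 1 mm more, 32 mm. |
| Angle to the fence | within about 0.1° in the scene view |
| Fence contact | the fingers stopped moving while the force rose |

**Bystanders:** The wrench and cutter positions agree with the start to within about 2 mm. The strainer has not shifted (under 0.03 pixel). A raw brightness comparison there did show a difference, but bare table differed by as much, so it was only a lighting change.

**What didn't go as expected:** My first push passed over the blank without touching it. The real fingertips sit about 29 mm above the reported tool position, which both cameras and the lack of any contact force confirmed. I lowered the tool by that much, and the blank moved on the next push.

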